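# Photograph the next specimen jar at the dimmer console

## Robot

A 7-joint arm with a two-finger parallel gripper is mounted at the origin on the work surface. World frame = base frame: x ahead of the robot, y to its left, z up, the work surface at z = 0. Lengths are in m, angles in rad, forces in N, time in s.
With the tool pointing down it reaches from about 0.425 to 0.925 m from the base axis. Payload 6.8 kg.
Tool frame: the origin (TCP) lies on the centre line of the jaws, within the pads' length; the fingertips stand 14 mm ahead of it and the grasp point (between the pads) lies 5 mm behind it; z points along the fingers, y is the line along which they close (so a half turn about z gives the same grasp; the last joint's range is limited). The gripper opens to 85 mm and grips with 20 to 120 N. Pads are 22 mm wide; open, the fingers measure 114 mm over their backs; the gripper's body (76 mm by 85 mm) begins 54 mm behind the grasp point. The pads swing forward as they close: fully open they stand 13 mm farther back than shut.
Start: joints at [0.999, 0.477, 0.022, 1.555, -0.011, 1.109, -0.083], TCP at [0.302, -0.604, 0.212] pointing down, gripper open.
Joint ranges: [-2.96, 2.96], [-0.34, 2.1], [-1.41, 1.46], [0.24, 2.44], [-1.37, 4.51], [0.17, 1.92], [-2.96, 2.96]. Speed limits (rad/s): [2.39, 2.39, 3.14, 3.14, 3.14, 3.14, 3.14].

## Interface

Orientations are given as a unit quaternion [w, x, y, z].
In Python, from station import bot gives the robot as it stands. The module is installed in compiled form; this text tells all that it offers.
- The arm moves only by the tool drive_tool, never from a script. Its argument "commands" is a list of rows, each an object with "hand": the opening, from 0 (shut) to 1 (fully open); "translation": the shift along the world's x, y, z in mm, a list of three; "angular": the turn, a rotation vector about the world's x, y, z in rad, a list of three. In form: [{"hand": hand, "translation": [tx, ty, tz], "angular": [ax, ay, az]}, ...]. A call has 1 to 12 rows; each row is the pose to reach, as a shift and turn from the pose commanded when the call began; what a row does not reach only later rows make up. A row lasts 1/8 s, in which the tool goes at most 62.5 mm and 10.7 degrees, less where a joint would pass 70% of its speed; a pose out of reach is approached as far as the arm can. A call with a gripper value outside its range is refused whole. The fingers move at their own pace and stop on an object; "force" is the grip in N (left out, the last holds). Time passes only in rows, so rows that repeat a pose let the fingers close. It gives the time, the measured TCP pose, the force, the opening and the grip force at its end, in the units of the state.
- bot.get_obs(): the state, without advancing time (a new reading comes with each control period).
- bot.read_camera(name): name is "scene" or "side" or "wrist"; returns the picture (420x560x3 uint8, red, green, blue); there is no depth.
- bot.camera_model(name): a dict with "fx", "fy", "cx", "cy" (pixels), "view" (4x4, takes a point from world to camera coordinates). Camera axes: x right, y up, looking along -z (the intrinsics and any distortion apply to the point x, -y, -z); pixel columns grow to the right and rows downward; lengths in m; the calibration is good to about 2 mm. A picture is of the moment at which its call begins: read the wrist's pose just before it. camera_model takes no time and is no camera call; for the wrist camera it gives the pose at the moment of the call.
- bot.hand_in(): hands the job in; it is judged then, once.
Trained networks look in the newest picture that a camera, given by its name, has taken for a name from the list of things; names that differ only in an ending like _2 or _b are one class to them, and where a whole thing is asked for, a point or a joint stands for the part that bears it (a point fixed in the world has none). Each returns a list of dicts, best first, with "score" (0 to 1); they miss things now and then, are a little off and sometimes report something else, mostly with a low value. They report only what shows in the picture. A call takes as long as a camera call.
- bot.find_in(camera, query): "position" ([column, row] in pixels, amid what is visible of it).
- bot.outline_of(camera, query): "pixels" (420x560 bool, what is visible of it) and "position" ([column, row] in pixels, amid what is visible of it).
The state is a dict: "t": time; "q": joint angles; "joint_vel": joint speeds; "joint_torque": joint torques, N m; "eef_pos": TCP position; "tool_rot": TCP orientation; "contact_force": force on the tool from outside, world axes, zero at the start; "torque": the same for the moment, N m; "gripper_width": opening from 0.0 (shut) to 1.0 (fully open); "grasp_force": force on a finger pad.
Only numpy, scipy, OpenCV 4.12 (cv2) and the standard library are available. Lean on these libraries where they do the work, as an engineer would, in place of code of your own. Each camera call takes 0.05 s, during which the arm holds its last target. There are 200 camera calls.

## Task

Take the specimen jar that stands on the yellow card and set it gently upright on the ring in the middle of the white light pad; the other jar and everything else on the bench stay where they are. Slide the console's dimmer fader to the mark of the same colour as that jar's lid and leave it there while you press the red shutter button right down; do not press the shutter before the jar and light are set. Then slide the fader all the way back to its off end, the end nearest the red button, and let go.

Things in the scene. Friction and masses are not known exactly. Their poses are not given: they have to be found in the camera images.
- console: Fixed grey dimmer console, a flat box 130 deep (x) x 400 wide (y) x 50 mm high; origin: centre of its underside; x away from the robot at yaw 0, y to the left, z up. Its level top face carries the fader, the marks and the button.
- tube_mid (a point): Middle of the white lamp tube, 22 mm thick (24 mm at its ends), along the console's y, right above the track and the button (205 mm above the bench, console x = 0), fixed on 14 mm posts at console y = +192 and -192 mm. It blocks a gripper coming straight down: come in under it from the far side (+x) or the robot's side, with the tool tilted 30 to 40 degrees about the console's y.
- fader (a joint): Dimmer fader position along its track in m: 0 at the off end (nearest the red button, console -y) to 0.150 at the full end (console +y). Stays where it is left; about 1.5 N to move. Starts near the middle.
- fader_top (a point): Centre of the top of the fader's black grip, a block 28 (across the track) x 20 (along the track) x 40 mm high; its top is 41 mm above the face, with a white line across its top. Axes as the console's. The track runs along the console's y, through the middle of the face, from y = -25 mm (off) to +125 mm (full).
- mark_green_pt (a point): Middle of the top of the green mark, a tab 36 (x) x 12 (y) x 5 mm beside the track, 44 mm from it on the robot's side (-x); held stiffly (over 40 N to move), to be left where it is. Axes as the fader's. The fader is at the mark when its top has the same place along the track (same y in the console's frame).
- mark_blue_pt (a point): Blue mark, as the green one, at another place along the track. The places of the marks differ from start to start.
- shutter (a joint): Travel of the red shutter button in m: 0 up, 0.006 fully down. Springs back.
- shutter_top (a point): Centre of the top of the red shutter button, 28 mm across, at console y = -115 mm on the same line as the track; its top stands 22 mm above the face. It is pressed straight down, fully down at about 5 N.
- pad: Fixed light pad, 120 x 120 x 12 mm, aluminium rim and white top with a black 62 mm ring in its middle; origin: centre of its underside, top 12 mm higher.
- card_next: Yellow card, 80 x 80 x 3 mm, fixed flat on the bench; origin: centre of its underside. The jar that stands on it is the next to be photographed.
- card_wait: Grey card, 80 x 80 x 3 mm, fixed flat on the bench; origin: centre of its underside. The jar on it waits and is left alone.
- jar_green: Closed specimen jar with GREEN lid: upright cylinder 48 mm across (lid 49 mm), 76 mm high with the lid (the lid is the top 18 mm), brown glass with a paper label, about 0.16 kg; origin: centre of its underside, z up its axis.
- jar_blue: Closed specimen jar with BLUE lid, otherwise as the green one.
- mug: Bystander: white mug, 74 mm across, 85 mm high; origin: centre of its underside.
- spool: Bystander: thread spool, 38 mm across, 40 mm high; origin: centre of its underside.
- tape: Bystander: roll of clear tape lying flat, 56 mm across, 18 mm high; origin: centre of its underside.
- forceps: Bystander: steel forceps lying flat along their x, 125 mm long, 20 mm wide, 5 mm high; origin: underside, mid length.
- ruler: Bystander: clear ruler lying flat along its y, 30 x 160 x 4 mm; origin: centre of its underside.
- glue: Bystander: white bottle with red cap, 44 mm across, 110 mm high; origin: centre of its underside.

How it is judged:
By the outcome, as a careful person would: the job done as asked, in the order asked, and still so for the second after the job is handed in, with the robot touching nothing.
It also fails if it takes over 62 s, if anything falls off the work surface, if the arm or the gripper's body presses on something with over 40 N, if the wrist force passes 120 N, or if a joint passes its speed limit or range.

## Working session

There is one attempt and no reset: what is moved stays moved. The work goes in short steps, Python scripts to look and compute and a tool call to move; the robot and the scene stay as the last step left them, time stands still between calls to the robot, and variables do not carry over. Pictures are saved under pics/ and viewed, at most 10 in all, crops included, and the job is handed in when it is done.

Besides the shell and the picture viewer there is one more tool, called in YAML: its name, and indented under it one key for each argument. drive_tool: Moves the arm, as the interface text tells. Its arguments: {"type":"object","properties":{"commands":{"type":"array","items":{"type":"object","properties":{"hand":{"type":"number"},"translation":{"type":"array","items":{"type":"number"}},"angular":{"type":"array","items":{"type":"number"}}}}},"force":{"type":"number"}},"required":["commands"]}

```bash
mkdir -p pics; cat > h.py <<'E'
import numpy as np,cv2
from station import bot
def model(c):
    m=bot.camera_model(c);return m,np.array(m["view"])
def ray(c,px,M=None):
    m,V=M or model(c)
    d=np.array([(px[0]-m["cx"])/m["fx"],-(px[1]-m["cy"])/m["fy"],-1.])
    R=V[:3,:3];return -R.T@V[:3,3],R.T@d
def onz(c,px,z,M=None):
    o,d=ray(c,px,M);return o+d*(z-o[2])/d[2]
def proj(c,p,M=None):
    m,V=M or model(c);q=V[:3,:3]@np.array(p)+V[:3,3]
    return np.array([m["cx"]+m["fx"]*q[0]/-q[2],m["cy"]+m["fy"]*-q[1]/-q[2]])
E
python3 - <<'E'
from h import *
o=bot.get_obs();print(o)
ims=[]
for c in["scene","side"]:
    im=bot.read_camera(c);cv2.imwrite(f"pics/{c}0.png",im[:,:,::-1])
    m,V=model(c);print(c,{k:v for k,v in m.items() if k!='view'},ray(c,(280,210)))
    for n in["console","fader_top","mark_green_pt","mark_blue_pt","shutter_top","pad","card_next","card_wait","jar_green","jar_blue","mug","spool","tape","forceps","ruler","glue"]:
        r=bot.find_in(c,n)
        print(n,[(np.round(x["position"]),round(x["score"],2)) for x in r[:2]], [onz(c,x["position"],.03).round(3) for x in r[:1]])
E
```

```text
{'t': 0.0, 'q': array([ 0.99888711,  0.4778204 ,  0.02236673,  1.55646285, -0.01149508,
        1.10928345, -0.08315315]), 'joint_vel': array([ 9.33169939e-04,  2.98289239e-04, -5.90168223e-04,  1.03066284e-03,
        1.91021289e-03,  3.49818419e-04,  6.45217781e-05]), 'joint_torque': array([-1.37397161e-03, -5.96457911e+01,  1.60784908e+00, -2.81197894e+01,
        1.24622765e-02,  9.36476339e-03, -2.23218905e-05]), 'eef_pos': array([ 0.30165293, -0.60314364,  0.21140785]), 'tool_rot': array([-8.77077354e-04,  9.73236150e-01,  2.29805452e-01, -2.86665830e-04]), 'contact_force': array([-0.06342353,  0.38457546, -0.35736863]), 'torque': array([0.06270145, 0.02283946, 0.00210094]), 'grasp_force': 0.0, 'gripper_width': 1.0003818613986286}
scene {'fx': 476.75765853841847, 'fy': 476.75765853841847, 'cx': 283.32952615467474, 'cy': 206.75022811468895} (array([ 1.13666293, -0.5167477 ,  0.69728811]), array([-0.61279317,  0.54022688, -0.57683159]))
console [(array([183., 291.]), 0.95)] [array([ 0.504, -0.214,  0.03 ])]
fader_top [(array([220., 261.]), 0.85)] [array([ 0.48, -0.11,  0.03])]
ma
[... 1764 characters left out ...]
191., 354.]), 0.75)] [array([0.568, 0.353, 0.03 ])]
card_wait [(array([257., 402.]), 0.71), (array([355., 281.]), 0.64)] [array([0.404, 0.363, 0.03 ])]
jar_green [(array([185., 330.]), 0.8)] [array([0.613, 0.319, 0.03 ])]
jar_blue [(array([252., 384.]), 0.74), (array([185., 329.]), 0.15)] [array([0.431, 0.339, 0.03 ])]
mug [(array([162., 279.]), 0.87)] [array([0.741, 0.25 , 0.03 ])]
spool [] []
tape [(array([390., 237.]), 0.71)] [array([ 0.361, -0.147,  0.03 ])]
forceps [(array([328., 350.]), 0.93), (array([334., 194.]), 0.43)] [array([0.344, 0.199, 0.03 ])]
ruler [(array([280., 177.]), 0.81)] [array([ 0.707, -0.191,  0.03 ])]
glue [(array([207., 227.]), 0.78)] [array([0.758, 0.071, 0.03 ])]
```

View pics/scene0.png

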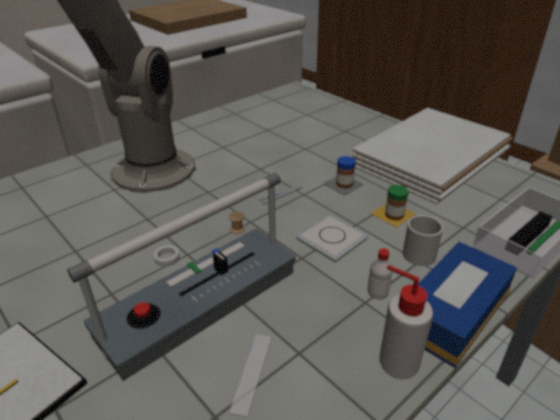

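View pics/side0.png

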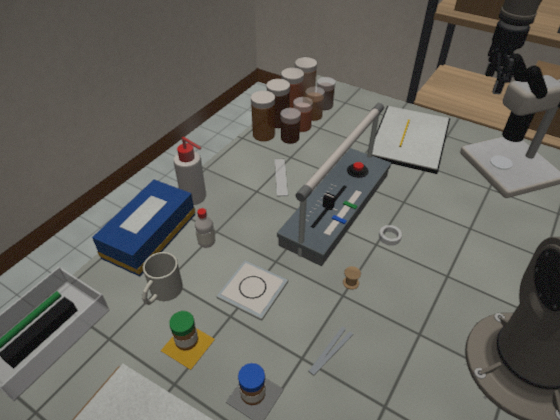

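The scene picture shows the green-lid jar on the yellow card (396,203), the pad at (333,236), and the console with its button at (143,312), fader at (220,262), green mark at (193,267) and blue mark at (217,252). The side picture shows the green jar at (185,330), pad ring (253,287), button (359,168), fader (331,199), green mark (350,205) and blue mark (338,219).

```bash
cat >> h.py <<'E'
def blob(im,box,cond):
    x0,y0,x1,y1=box;h=cv2.cvtColor(im[y0:y1,x0:x1],cv2.COLOR_RGB2HSV).astype(int)
    m=cond(h[...,0],h[...,1],h[...,2]).astype(np.uint8)
    n,l,s,c=cv2.connectedComponentsWithStats(m)
    i=1+np.argmax(s[1:,4]);return c[i]+[x0,y0],s[i,4]
def tri(a,b,pa,pb,Ma=None,Mb=None):
    o1,d1=ray(a,pa,Ma);o2,d2=ray(b,pb,Mb)
    s=np.linalg.lstsq(np.c_[d1,-d2],o2-o1,rcond=None)[0]
    p,q=o1+d1*s[0],o2+d2*s[1];return (p+q)/2,np.linalg.norm(p-q)
E
python3 - <<'E'
from h import *
im={c:cv2.imread(f"pics/{c}0.png")[:,:,::-1].copy() for c in["scene","side"]}
red=lambda h,s,v:((h<8)|(h>172))&(s>150)&(v>60)
grn=lambda h,s,v:(h>45)&(h<80)&(s>100)&(v>40)
blu=lambda h,s,v:(h>105)&(h<125)&(s>120)&(v>50)
yel=lambda h,s,v:(h>10)&(h<30)&(s>150)&(v>90)
boxes={"button":(red,(120,295,165,325),(340,155,375,180),.072),
"green":(grn,(180,255,208,280),(340,195,362,215),.055),"blue":(blu,(205,245,222,262),(325,212,348,226),.055),
"card":(yel,(370,195,420,225),(160,325,215,365),.003),
"lidg":(grn,(380,180,412,212),(165,308,200,340),.067),"lidb":(blu,(330,150,360,185),(235,360,270,390),.067)}
for n,(f,a,b,z) in boxes.items():
    pa,na=blob(im["scene"],a,f);pb,nb=blob(im["side"],b,f)
    p,e=tri("scene","side",pa,pb);print(n,pa.round(1),na,pb.round(1),nb,p.round(4),round(e,4),onz("scene",pa,z).round(4),onz("side",pb,z).round(4))
print(onz("scene",(333,236),.012),onz("side",(253,287.5),.012))
for c,b in(("scene",(60,170,310,370)),("side",(270,90,400,270))):
    x=im[c][b[1]:b[3],b[0]:b[2],::-1];f=min(800/x.shape[1],600/x.shape[0]);print(c,f)
    cv2.imwrite(f"pics/{c}z.png",cv2.resize(x,None,fx=f,fy=f,interpolation=cv2.INTER_CUBIC))
E
```

```text
button [141.5 309.1] 177 [357.9 165.9] 70 [ 0.53   -0.3097  0.0671] 0.0026 [ 0.5333 -0.3119  0.072 ] [ 0.5285 -0.3026  0.072 ]
green [193.5 267.3] 57 [349.8 204.6] 48 [ 0.4853 -0.1736  0.0538] 0.0018 [ 0.4856 -0.1746  0.055 ] [ 0.4854 -0.1716  0.055 ]
blue [215.2 250.5] 15 [338.6 219. ] 57 [ 0.4813 -0.1125  0.0587] 0.0103 [ 0.4722 -0.1124  0.055 ] [ 0.4857 -0.1111  0.055 ]
card [391.2 216.2] 222 [188.3 349.5] 793 [ 0.596   0.3354 -0.0098] 0.0032 [0.6047 0.3188 0.003 ] [0.5913 0.3407 0.003 ]
lidg [397.7 192.2] 225 [181.6 323.1] 472 [0.6076 0.3273 0.0714] 0.0009 [0.6036 0.3328 0.067 ] [0.6103 0.3258 0.067 ]
lidb [345.9 162.4] 180 [251.1 376.8] 577 [0.4277 0.3435 0.072 ] 0.0011 [0.4216 0.35   0.067 ] [0.4296 0.342  0.067 ]
[0.56905297 0.14599465 0.012     ] [0.56453421 0.14706109 0.012     ]
scene 3.0
side 3.3333333333333335
```

View pics/scenez.png

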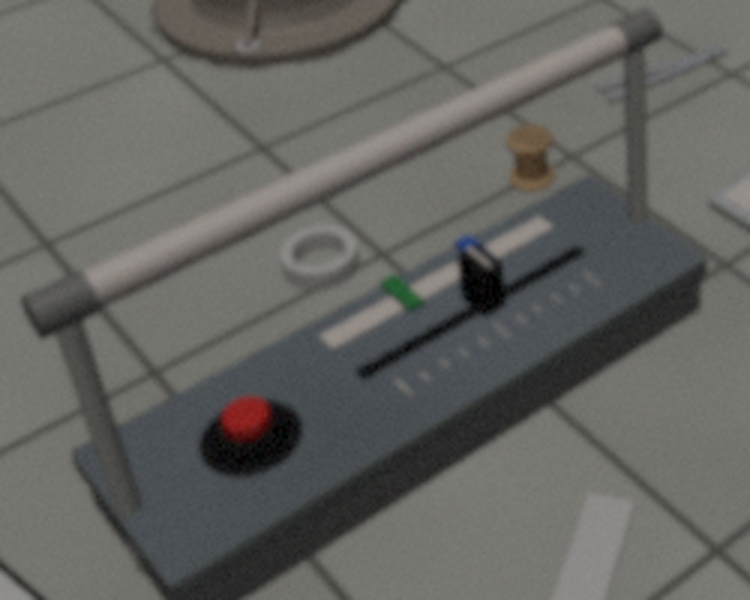

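View pics/sidez.png

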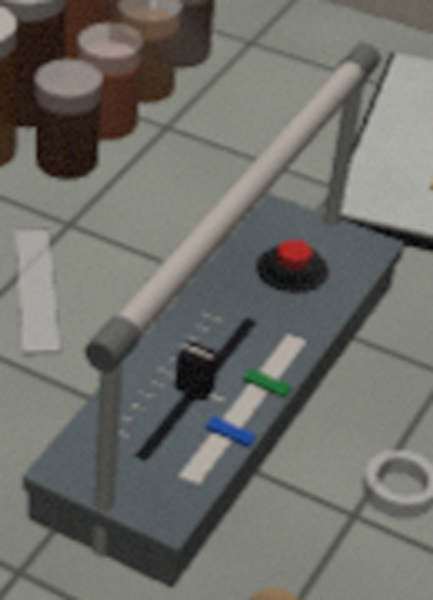

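The zoomed views show console corners, slot ends, button, fader top and marks clearly; I fit the console pose from them.

```bash
python3 - <<'E'
from h import *
from scipy.optimize import least_squares
S=lambda u,v:np.array([u/3+60-.33,v/3+170-.33]);D=lambda u,v:np.array([u/3.333+270-.35,v/3.333+90-.35])
P=[("scene",S(705,265),(.065,.2,.05)),("scene",S(78,457),(-.065,-.2,.05)),("scene",S(170,583),(.065,-.2,.05)),("scene",S(593,180),(-.065,.2,.05)),
("scene",S(247,413),(0,-.115,.072)),("side",D(25,483),(.065,.2,.05)),("side",D(173,547),(-.065,.2,.05)),("side",D(403,245),(-.065,-.2,.05)),("side",D(272,197),(.065,-.2,.05)),("side",D(295,250),(0,-.115,.072)),
("scene",S(471,313),(0,.05,.05)),("side",D(197,389),(0,.05,.05))]
def w(p,q):
    c,s=np.cos(p[2]),np.sin(p[2]);return np.array([p[0]+c*q[0]-s*q[1],p[1]+s*q[0]+c*q[1],q[2]])
MM={c:model(c) for c in("scene","side")}
f=lambda p:np.concatenate([proj(c,w(p,q),MM[c])-u for c,u,q in P])
r=least_squares(f,[.5,-.2,0],loss="soft_l1");print(r.x,f(r.x).reshape(-1,2).round(1).tolist())
p=r.x
def loc(X):
    c,s=np.cos(p[2]),np.sin(p[2]);d=X[:2]-p[:2];return np.array([c*d[0]+s*d[1],-s*d[0]+c*d[1],X[2]])
for n,a,b,z in(("fader",S(482,258),D(200,352),.091),("green",[193.5,267.3],[349.8,204.6],.055),("blue",[215.2,250.5],[338.6,219],.055),("btn",S(247,413),D(295,250),.072)):
    print(n,*[loc(onz(c,u,z,MM[c])).round(4) for c,u in(("scene",a),("side",b))],loc(tri("scene","side",a,b)[0]).round(4))
E
```

```text
[ 0.53034721 -0.19416376 -0.00272872] [[2.4, -2.0], [-2.6, -2.3], [-0.1, 1.5], [-0.1, -1.9], [0.0, 0.0], [-1.8, -2.7], [1.0, 0.8], [1.2, -0.8], [-1.0, -1.7], [0.3, -0.2], [2.7, -0.5], [0.1, -0.7]]
fader [-0.0015  0.0574  0.091 ] [-0.0014  0.055   0.091 ] [-0.0014  0.0565  0.0919]
green [-0.0448  0.0193  0.055 ] [-0.0449  0.0223  0.055 ] [-0.045   0.0203  0.0539]
blue [-0.0583  0.0816  0.055 ] [-0.0448  0.0831  0.055 ] [-0.0492  0.0816  0.0587]
btn [-0.    -0.115  0.072] [ 0.0004 -0.1137  0.072 ] [ 0.0003 -0.1147  0.0717]
```

drive_tool:
  commands:
    - {"hand":1,"translation":[20,60,60],"angular":[0,0,-0.15]}
    - {"hand":1,"translation":[40,120,90],"angular":[0,0,-0.3]}
    - {"hand":1,"translation":[60,180,90],"angular":[0,0,-0.464]}
    - {"hand":1,"translation":[305,931,90],"angular":[0,0,-0.464]}
    - {"hand":1,"translation":[305,931,90],"angular":[0,0,-0.464]}
    - {"hand":1,"translation":[305,931,90],"angular":[0,0,-0.464]}
    - {"hand":1,"translation":[305,931,90],"angular":[0,0,-0.464]}
    - {"hand":1,"translation":[305,931,90],"angular":[0,0,-0.464]}
    - {"hand":1,"translation":[305,931,90],"angular":[0,0,-0.464]}
    - {"hand":1,"translation":[305,931,90],"angular":[0,0,-0.464]}
    - {"hand":1,"translation":[305,931,90],"angular":[0,0,-0.464]}
    - {"hand":1,"translation":[305,931,90],"angular":[0,0,-0.464]}

```text
t: 3.2
eef_pos: [0.5279, 0.0855, 0.3012]
tool_rot: [0.0, 1.0, -0.0, 0.0]
contact_force: [0.6, 0.1, -0.1]
gripper_width: 1.0
grasp_force: 0.0
```

drive_tool:
  commands:
    - {"hand":1,"translation":[79,241,-40],"angular":[0,0,0]}
    - {"hand":1,"translation":[79,241,-40],"angular":[0,0,0]}
    - {"hand":1,"translation":[79,241,-40],"angular":[0,0,0]}
    - {"hand":1,"translation":[79,241,-40],"angular":[0,0,0]}
    - {"hand":1,"translation":[79,241,-40],"angular":[0,0,0]}
    - {"hand":1,"translation":[79,241,-40],"angular":[0,0,0]}

```text
t: 3.95
eef_pos: [0.6064, 0.3248, 0.2603]
tool_rot: [0.0, 1.0, 0.0, -0.0]
contact_force: [0.5, 0.1, -0.1]
gripper_width: 0.999
grasp_force: 0.0
```

```bash
python3 - <<'E'
from h import *
M=model("wrist");print(bot.get_obs()["eef_pos"],ray("wrist",(280,210),M))
im=bot.read_camera("wrist");cv2.imwrite("pics/w1.png",im[:,:,::-1])
grn=lambda h,s,v:(h>45)&(h<80)&(s>100)&(v>40)
u,n=blob(im,(0,0,560,420),grn);print(u,n,onz("wrist",u,.079,M),onz("wrist",u,.072,M))
print(proj("wrist",(.566,.1465,.012),M))
E
```

```text
[0.60638307 0.3247512  0.26033939] (array([0.68631525, 0.32508949, 0.42214756]), array([-0.31064686, -0.00548044, -0.95052364]))
[277.31513476 179.34346925] 1447 [0.60945427 0.32612202 0.079     ] [0.60788635 0.32614308 0.072     ]
[411.97576079 200.28332866]
```

View pics/w1.png

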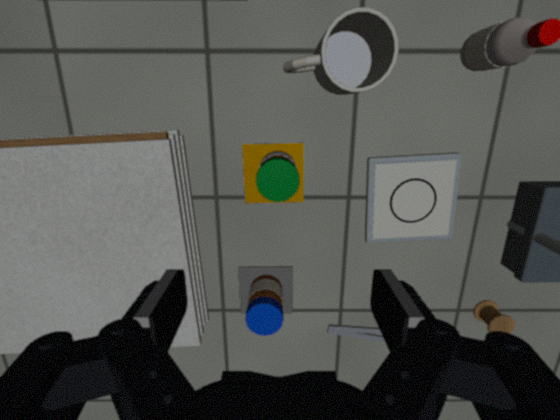

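The wrist view shows the green lid at (277,179) on the yellow card, and the pad ring at (413,200), matching my pad estimate of (.566,.146).

drive_tool:
  commands:
    - {"hand":1,"translation":[3,1,-55],"angular":[0,0,0]}
    - {"hand":1,"translation":[3,1,-110],"angular":[0,0,0]}
    - {"hand":1,"translation":[3,1,-150],"angular":[0,0,0]}
    - {"hand":1,"translation":[3,1,-185],"angular":[0,0,0]}
    - {"hand":1,"translation":[3,1,-210],"angular":[0,0,0]}
    - {"hand":1,"translation":[3,1,-220],"angular":[0,0,0]}
    - {"hand":1,"translation":[3,1,-220],"angular":[0,0,0]}
    - {"hand":0.4,"translation":[3,1,-220],"angular":[0,0,0]}
    - {"hand":0.3,"translation":[3,1,-220],"angular":[0,0,0]}
    - {"hand":0.3,"translation":[3,1,-220],"angular":[0,0,0]}
    - {"hand":0.3,"translation":[3,1,-220],"angular":[0,0,0]}
    - {"hand":0.3,"translation":[3,1,-220],"angular":[0,0,0]}
  force: 30

```text
t: 5.5
eef_pos: [0.6102, 0.3261, 0.0423]
tool_rot: [-0.0, 1.0, -0.0, 0.001]
contact_force: [-2.3, -0.7, 5.8]
gripper_width: 0.56
grasp_force: 30.7
```

drive_tool:
  commands:
    - {"hand":0.3,"translation":[0,0,15],"angular":[0,0,0]}
    - {"hand":0.3,"translation":[0,0,45],"angular":[0,0,0]}
    - {"hand":0.3,"translation":[-5,-20,70],"angular":[0,0,0]}
    - {"hand":0.3,"translation":[-15,-60,70],"angular":[0,0,0]}
    - {"hand":0.3,"translation":[-26,-110,70],"angular":[0,0,0]}
    - {"hand":0.3,"translation":[-36,-150,70],"angular":[0,0,0]}
    - {"hand":0.3,"translation":[-42,-173,70],"angular":[0,0,0]}
    - {"hand":0.3,"translation":[-43,-180,60],"angular":[0,0,0]}
    - {"hand":0.3,"translation":[-43,-180,40],"angular":[0,0,0]}
    - {"hand":0.3,"translation":[-43,-180,25],"angular":[0,0,0]}
    - {"hand":0.3,"translation":[-43,-180,20],"angular":[0,0,0]}
    - {"hand":0.3,"translation":[-43,-180,20],"angular":[0,0,0]}

```text
t: 7.0
eef_pos: [0.5661, 0.1466, 0.0601]
tool_rot: [-0.0, 1.0, 0.0, -0.001]
contact_force: [0.4, 0.5, -1.6]
gripper_width: 0.556
grasp_force: 31.6
```

```bash
python3 - <<'E'
from h import *
o=bot.get_obs();print(o["eef_pos"],o["tool_rot"],o["contact_force"])
a=[]
for c in("side","wrist"):
    M=model(c);im=bot.read_camera(c)
    a.append(im)
    grn=lambda h,s,v:(h>45)&(h<80)&(s>100)&(v>40)
    u,n=blob(im,(200,200,300,320) if c=="side" else (100,0,450,420),grn);print(c,u,n,[onz(c,u,z,M).round(4) for z in(.088,.098,.108)])
s=cv2.resize(a[0][210:330,190:310],(400,400),interpolation=cv2.INTER_CUBIC);w=cv2.resize(a[1],(400,300))
out=np.zeros((400,800,3),np.uint8);out[:,:400]=s;out[:300,400:]=w;cv2.imwrite("pics/p1.png",out[:,:,::-1])
E
```

```text
[0.56611584 0.14656333 0.06012096] [-5.63755014e-05  9.99999733e-01  4.55875561e-04 -5.68155386e-04] [ 0.43449691  0.51363086 -1.60989197]
side [254.65289256 265.54132231] 242 [array([0.5608, 0.1412, 0.088 ]), array([0.5559, 0.1475, 0.098 ]), array([0.5511, 0.1537, 0.108 ])]
wrist [278.7186398  292.15365239] 7940 [array([0.5608, 0.1465, 0.088 ]), array([0.5672, 0.1465, 0.098 ]), array([0.5735, 0.1465, 0.108 ])]
```

View pics/p1.png

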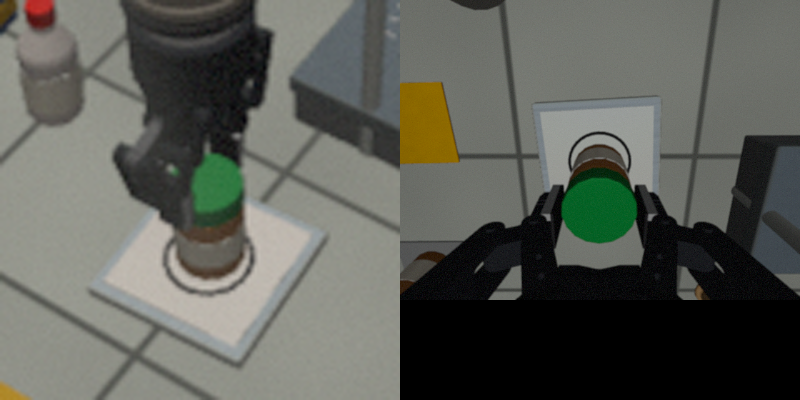

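The jar hangs upright over the ring (left view: jar base bottom (209,272) against ring centre (209,258), which fits its 9 mm height). Now I lower it.

drive_tool:
  commands:
    - {"hand":0.3,"translation":[0,0,-4],"angular":[0,0,0]}
    - {"hand":0.3,"translation":[0,0,-6],"angular":[0,0,0]}
    - {"hand":0.3,"translation":[0,0,-7.5],"angular":[0,0,0]}
    - {"hand":0.3,"translation":[0,0,-8.5],"angular":[0,0,0]}
    - {"hand":0.3,"translation":[0,0,-8.5],"angular":[0,0,0]}

```text
t: 7.72
eef_pos: [0.5664, 0.1457, 0.0523]
tool_rot: [0.0, 1.0, -0.0, -0.0]
contact_force: [0.6, -0.0, -1.3]
gripper_width: 0.564
grasp_force: 31.6
```

drive_tool:
  commands:
    - {"hand":0.3,"translation":[0,0,-0.7],"angular":[0,0,0]}
    - {"hand":0.3,"translation":[0,0,-0.7],"angular":[0,0,0]}

```text
t: 7.98
eef_pos: [0.5665, 0.1458, 0.0517]
tool_rot: [0.0, 1.0, -0.0, 0.0]
contact_force: [-0.3, -0.6, -1.1]
gripper_width: 0.559
grasp_force: 31.6
```

drive_tool:
  commands:
    - {"hand":0.3,"translation":[0,0,-0.6],"angular":[0,0,0]}
    - {"hand":0.3,"translation":[0,0,-1.2],"angular":[0,0,0]}
    - {"hand":0.3,"translation":[0,0,-1.2],"angular":[0,0,0]}

```text
t: 8.35
eef_pos: [0.5668, 0.1458, 0.0514]
tool_rot: [0.0, 1.0, -0.0, 0.0]
contact_force: [-2.1, -0.4, 6.6]
gripper_width: 0.562
grasp_force: 32.4
```

drive_tool:
  commands:
    - {"hand":0.65,"translation":[0,0,0],"angular":[0,0,0]}
    - {"hand":0.8,"translation":[0,0,0.5],"angular":[0,0,0]}
    - {"hand":1,"translation":[0,0,2],"angular":[0,0,0]}
    - {"hand":1,"translation":[0,0,4],"angular":[0,0,0]}
    - {"hand":1,"translation":[0,0,30],"angular":[0,0,0]}
    - {"hand":1,"translation":[0,0,80],"angular":[0,0,0]}
    - {"hand":1,"translation":[0,0,140],"angular":[0,0,0]}
    - {"hand":1,"translation":[-15,-20,200],"angular":[0,0,0]}
    - {"hand":1,"translation":[-50,-70,210],"angular":[0,-0.15,0]}
    - {"hand":0.7,"translation":[-85,-120,210],"angular":[0,-0.3,0]}
    - {"hand":0.7,"translation":[-115,-175,210],"angular":[0,-0.45,0]}
    - {"hand":0.7,"translation":[-140,-225,205],"angular":[0,-0.6,0]}

```text
t: 9.85
eef_pos: [0.4351, -0.0517, 0.2559]
tool_rot: [-0.01, 0.966, 0.003, 0.258]
contact_force: [0.5, 1.0, -0.2]
gripper_width: 0.7
grasp_force: 0.0
```

drive_tool:
  commands:
    - {"hand":0.7,"translation":[5,-40,-20],"angular":[0,-0.04,0]}
    - {"hand":0.7,"translation":[10,-58,-60],"angular":[0,-0.04,0]}
    - {"hand":0.7,"translation":[10,-58,-60],"angular":[0,-0.04,0]}
    - {"hand":0.7,"translation":[10,-58,-60],"angular":[0,-0.04,0]}

```text
t: 10.35
eef_pos: [0.4485, -0.1064, 0.1968]
tool_rot: [-0.012, 0.961, 0.005, 0.275]
contact_force: [-0.3, 0.0, 0.0]
gripper_width: 0.699
grasp_force: 0.0
```

```bash
python3 - <<'E'
from h import *
o=bot.get_obs();print(o["eef_pos"],o["tool_rot"],o["q"].round(2))
im2=bot.read_camera("side")
M=model("wrist");im=bot.read_camera("wrist");np.save("w2M.npy",M[1]);np.save("w2.npy",im)
grn=lambda h,s,v:(h>45)&(h<80)&(s>100)&(v>40)
blu=lambda h,s,v:(h>105)&(h<125)&(s>120)&(v>50)
red=lambda h,s,v:((h<8)|(h>172))&(s>150)&(v>60)
for n,f,z in(("g",grn,.055),("b",blu,.055),("r",red,.072)):
    u,k=blob(im,(0,0,560,420),f);print(n,u,k,onz("wrist",u,z,M).round(4))
out=np.zeros((420,800,3),np.uint8);out[:,:560]=im;out[:240,560:]=cv2.resize(im2[210:330,190:310],(240,240),interpolation=cv2.INTER_CUBIC);cv2.imwrite("pics/w2.png",out[:,:,::-1])
E
```

```text
[ 0.44853804 -0.10643452  0.19675335] [-0.01164193  0.96136193  0.00452541  0.27500406] [ 0.55 -0.07 -0.34  2.43 -0.61  0.28 -0.81]
g [ 30.03005303 147.88391279] 1697 [0.5785 0.1738 0.055 ]
b [288.9020979 235.6993007] 429 [ 0.4841 -0.1133  0.055 ]
r [488.87403994 190.27803379] 651 [ 0.529  -0.3091  0.072 ]
```

View pics/w2.png

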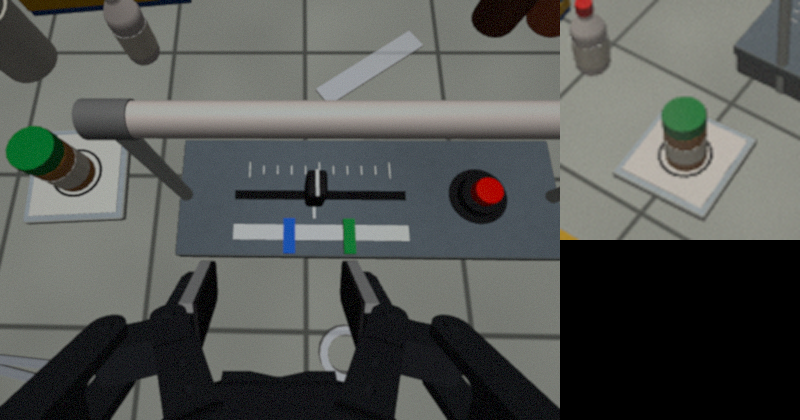

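The jar stands on the ring. In the wrist view the fader top's line is at about (317,183), the green mark at (349,236), the blue mark at (289,236) and the button at (488,191).

```bash
python3 - <<'E'
from h import *
m=bot.camera_model("wrist");M=(m,np.load("w2M.npy"));im=np.load("w2.npy")
grn=lambda h,s,v:(h>45)&(h<80)&(s>100)&(v>40)
u,k=blob(im,(330,210,370,260),grn);print("green",u,onz("wrist",u,.055,M).round(4))
for u in[(318,170),(317,195),(317.3,183)]: print("fader line",onz("wrist",u,.091,M).round(4))
for u in[(235.5,195),(405.5,196)]: print("slot",onz("wrist",u,.05,M).round(4))
g=cv2.cvtColor(im,cv2.COLOR_RGB2GRAY)[170:200:4,303:333];print(g)
E
```

```text
green [349.08274232 235.93144208] [ 0.4847 -0.1741  0.055 ]
fader line [ 0.5414 -0.1399  0.091 ]
fader line [ 0.5167 -0.1386  0.091 ]
fader line [ 0.5284 -0.1391  0.091 ]
slot [ 0.5281 -0.056   0.05  ]
slot [ 0.5288 -0.2359  0.05  ]
[[ 92 116 143 118  88  67  48  46  46  47  47  68 116 153 166 154 114  74
   56  47  48  58  68  77  84  88  86  88  97 126]
 [ 90  99 110  77  30  18  19  22  26  18  21  47 102 158 174 150  99  36
   17  16  16  19  21  35  61  81  82  82  85  98]
 [ 85  78  57  31  12  13   9  16  27  32  22  40 106 156 175 151 101  45
   19  19   8  25  19  28  53  78  90  87  86  87]
 [ 87  71  48   5  11  22  18  28  26  29  17  42 107 158 173 154 106  43
   15  23  28  24  18  25  56  80  85  82  89  85]
 [ 73  52  21  14   0  15  19  22  24  29  20  44 103 155 171 151 100  47
   20  29  24  25  14  27  48  82  89  92  87  86]
 [ 57  32  18   7  13  12  25  27  28  29  26  39  92 140 168 155 117  59
   22  28  28  24  19  22  41  51  58  60  59  62]
 [ 18  13  10   1   1  18  16  33  21  15  17  35  84 135 166 152 112  52
   25   5  11  21  15  25   8  16  17   6  26  13]
 [ 26  23   3   7  15   8   3   0   4   2   8   1   3   4   4   8   0   3
    4   6  13  14   1  20  21  15  22  16  18  19]]
```

drive_tool:
  commands:
    - {"hand":0.7,"translation":[20,-2,0],"angular":[0,0,0]}
    - {"hand":0.7,"translation":[20,-2,0],"angular":[0,0,0]}
    - {"hand":0.7,"translation":[20,-2,0],"angular":[0,0,0]}

```text
t: 10.82
eef_pos: [0.4682, -0.1084, 0.1967]
tool_rot: [-0.011, 0.961, 0.005, 0.275]
contact_force: [0.1, -0.5, -1.0]
gripper_width: 0.702
grasp_force: 0.0
```

```bash
python3 - <<'E'
from h import *
o=bot.get_obs();print(o["eef_pos"],o["tool_rot"],o["q"].round(2))
E
```

```text
[ 0.46822954 -0.10840245  0.1967227 ] [-0.01141551  0.96126351  0.00513203  0.27534672] [ 0.56 -0.03 -0.36  2.4  -0.56  0.26 -0.86]
```

drive_tool:
  commands:
    - {"hand":0.7,"translation":[0,-20,-15],"angular":[-0.019,0,-0.016]}
    - {"hand":0.7,"translation":[4,-30,-30],"angular":[-0.019,0,-0.016]}
    - {"hand":0.7,"translation":[23,-30.5,-60],"angular":[-0.019,0,-0.016]}
    - {"hand":0.7,"translation":[36,-30.5,-80],"angular":[-0.019,0,-0.016]}
    - {"hand":0.7,"translation":[36,-30.5,-80],"angular":[-0.019,0,-0.016]}

```text
t: 11.45
eef_pos: [0.5052, -0.1422, 0.1261]
tool_rot: [-0.002, 0.963, 0.003, 0.268]
contact_force: [2.0, 1.4, 1.2]
gripper_width: 0.696
grasp_force: 0.0
```

```bash
python3 - <<'E'
from h import *
o=bot.get_obs();print(o["eef_pos"],o["tool_rot"],o["q"].round(2))
M=model("wrist");im=bot.read_camera("wrist")
cv2.imwrite("pics/w3.png",im[:,:,::-1])
for p in((.529,-.139,.091),(.485,-.1741,.055),(.529,-.31,.072)):print(proj("wrist",p,M).round(1))
E
```

```text
[ 0.50520844 -0.14216345  0.12609953] [-0.00163992  0.9634283   0.00270077  0.26794762] [ 0.05  0.18  0.21  2.4  -1.37  0.17 -0.  ]
[274.5 225.7]
[320.9 291.5]
[506.9 231.6]
```

View pics/w3.png

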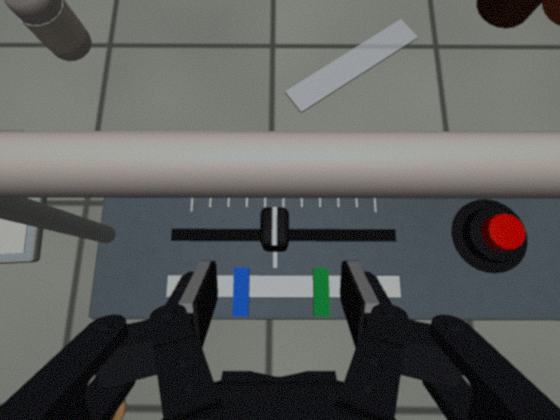

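The fader is at (275,228) between the fingers' lines, with the green mark at (321,292). Joints 5 and 6 are at their limits on this side, so I'll back out and come from the far side.

drive_tool:
  commands:
    - {"hand":0.7,"translation":[-18,0,30],"angular":[0,0,0]}
    - {"hand":0.7,"translation":[-36,0,60],"angular":[0,0,0]}
    - {"hand":0.7,"translation":[-55,0,95],"angular":[0,0,0]}
    - {"hand":0.7,"translation":[-55,10,140],"angular":[0,0.15,0]}
    - {"hand":0.7,"translation":[-55,20,190],"angular":[0,0.3,0]}
    - {"hand":0.7,"translation":[-45,20,220],"angular":[0,0.45,0]}
    - {"hand":0.7,"translation":[-20,20,230],"angular":[0,0.55,0]}
    - {"hand":0.7,"translation":[-20,20,230],"angular":[0,0.55,0]}

```text
t: 12.5
eef_pos: [0.49, -0.1208, 0.3595]
tool_rot: [-0.002, 1.0, -0.0, -0.001]
contact_force: [-0.1, 0.1, -0.4]
gripper_width: 0.7
grasp_force: 0.0
```

```bash
python3 - <<'E'
from h import *
o=bot.get_obs();print(o["eef_pos"],o["tool_rot"],o["q"].round(2))
E
```

```text
[ 0.49002332 -0.12078582  0.35948396] [-2.40024719e-03  9.99996067e-01 -4.29443132e-04 -1.38555956e-03] [-0.1   0.08  0.24  1.76 -0.02  1.31 -1.43]
```

drive_tool:
  commands:
    - {"hand":0.7,"translation":[50,-5,0],"angular":[0,0,0]}
    - {"hand":0.7,"translation":[110,-10,0],"angular":[0,0.15,0]}
    - {"hand":0.7,"translation":[165,-18,-10],"angular":[0,0.3,0]}
    - {"hand":0.7,"translation":[165,-18,-40],"angular":[0,0.45,0]}
    - {"hand":0.7,"translation":[165,-18,-80],"angular":[0,0.6,0]}
    - {"hand":0.7,"translation":[165,-18,-100],"angular":[0,0.6,0]}
    - {"hand":0.7,"translation":[142,-18,-130],"angular":[0,0.6,0]}
    - {"hand":0.7,"translation":[118,-18,-168],"angular":[0,0.6,0]}
    - {"hand":0.7,"translation":[118,-18,-168],"angular":[0,0.6,0]}

```text
t: 13.62
eef_pos: [0.6005, -0.1401, 0.1893]
tool_rot: [-0.003, 0.954, -0.003, -0.3]
contact_force: [0.5, 0.3, 0.4]
gripper_width: 0.699
grasp_force: 0.0
```

```bash
python3 - <<'E'
from h import *
o=bot.get_obs();print(o["eef_pos"],o["tool_rot"],o["q"].round(2))
M=model("wrist");im=bot.read_camera("wrist");sc=bot.read_camera("scene");sd=bot.read_camera("side")
out=np.zeros((600,800,3),np.uint8);out[:300,:400]=cv2.resize(im,(400,300));out[:300,400:]=cv2.resize(sc,(400,300));out[300:,:400]=cv2.resize(sd,(400,300))
cv2.imwrite("pics/w4.png",out[:,:,::-1])
for p in((.529,-.139,.091),(.485,-.1741,.055),(.529,-.31,.072)):print(proj("wrist",p,M).round(1))
E
```

```text
[ 0.60051121 -0.14012745  0.18926212] [-0.00345875  0.95406349 -0.00267153 -0.29957263] [-0.08  0.8   0.34  1.25 -0.12  1.73 -1.33]
[278.5 199.2]
[310.9 198.9]
[457.9 183.7]
```

View pics/w4.png

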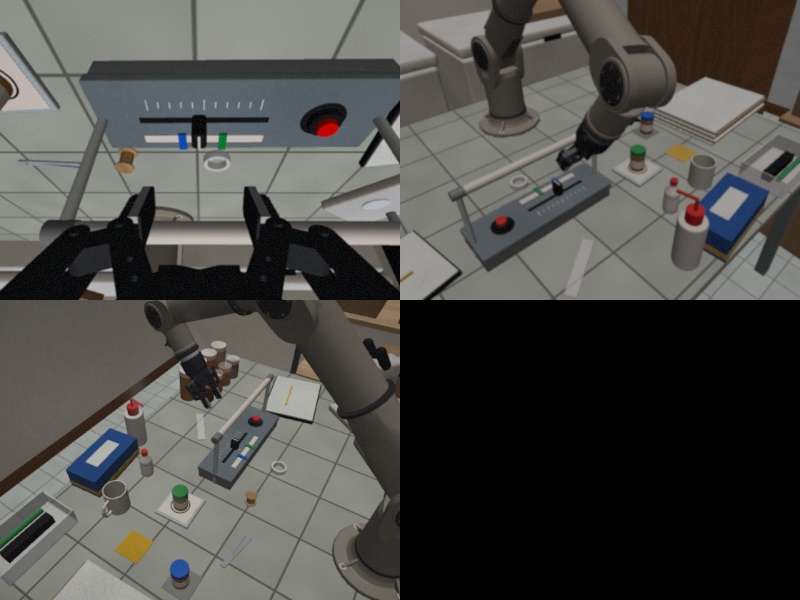

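The arm is well clear of the tube; the fader at (199,130) and marks in the wrist quarter lie where projected. Now in along the tool axis.

drive_tool:
  commands:
    - {"hand":0.6,"translation":[-8,1,-20],"angular":[0,0,0]}
    - {"hand":0.6,"translation":[-32,1,-55],"angular":[0,0,0]}
    - {"hand":0.6,"translation":[-53,1,-85],"angular":[0,0,0]}
    - {"hand":0.6,"translation":[-66,1,-103],"angular":[0,0,0]}
    - {"hand":0.6,"translation":[-73,1,-112],"angular":[0,0,0]}
    - {"hand":0.6,"translation":[-73,1,-112],"angular":[0,0,0]}
  force: 20

```text
t: 14.52
eef_pos: [0.5316, -0.1392, 0.0774]
tool_rot: [-0.002, 0.955, -0.001, -0.298]
contact_force: [-0.3, -0.1, 1.3]
gripper_width: 0.599
grasp_force: 0.0
```

Close on the fader gently.

drive_tool:
  commands:
    - {"hand":0.3,"translation":[0,0,0],"angular":[0,0,0]}
    - {"hand":0.15,"translation":[0,0,0],"angular":[0,0,0]}
    - {"hand":0.15,"translation":[0,0,0],"angular":[0,0,0]}
    - {"hand":0.15,"translation":[0,0,0],"angular":[0,0,0]}

```text
t: 15.02
eef_pos: [0.5309, -0.1391, 0.0768]
tool_rot: [-0.002, 0.954, -0.001, -0.298]
contact_force: [1.1, -0.7, 0.5]
gripper_width: 0.153
grasp_force: 0.5
```

```bash
python3 - <<'E'
from h import *
o=bot.get_obs();print(o["eef_pos"],o["gripper_width"],o["grasp_force"])
M=model("wrist");im=bot.read_camera("wrist");sd=bot.read_camera("side");sc=bot.read_camera("scene")
out=np.zeros((600,800,3),np.uint8);out[:300,:400]=cv2.resize(im[100:400,80:480],(400,300));out[:300,400:]=cv2.resize(sc[200:320,140:300],(400,300),interpolation=2);out[300:,:400]=cv2.resize(sd[130:250,270:430],(400,300),interpolation=2)
cv2.imwrite("pics/w5.png",out[:,:,::-1])
E
```

```text
[ 0.53086273 -0.13907441  0.07675743] 0.1532931736139698 0.4514610394835472
```

View pics/w5.png

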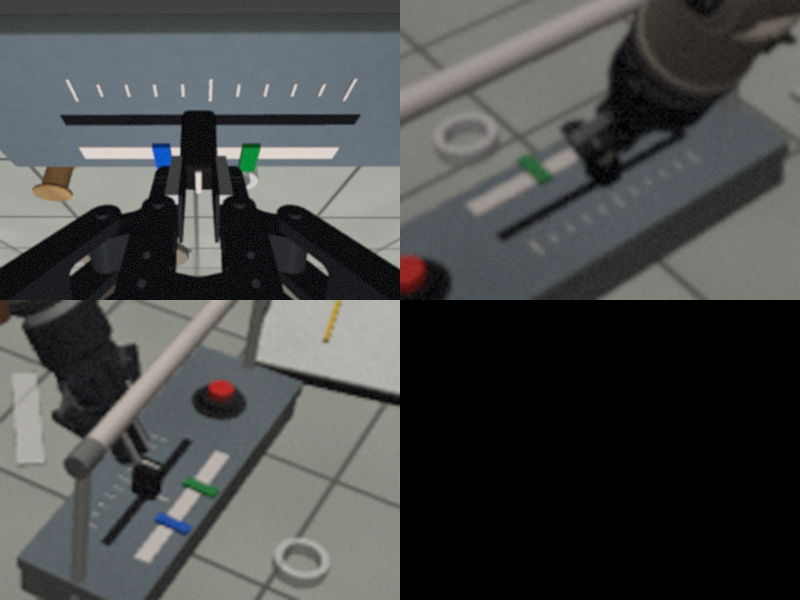

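Fingers stand on both sides of the fader's grip (wrist view (198,135)); I'll clamp and see.

drive_tool:
  commands:
    - {"hand":0.0,"translation":[0,0,0],"angular":[0,0,0]}
    - {"hand":0.0,"translation":[0,0,0],"angular":[0,0,0]}

```text
t: 15.42
eef_pos: [0.5306, -0.1391, 0.0766]
tool_rot: [-0.002, 0.954, -0.001, -0.298]
contact_force: [0.7, 0.2, 1.2]
gripper_width: -0.002
grasp_force: 0.6
```

```bash
python3 - <<'E'
from h import *
o=bot.get_obs();M=model("wrist");im=bot.read_camera("wrist");np.save("w6.npy",im)
print(o["eef_pos"],o["tool_rot"],M[0]["fx"],ray("wrist",(280,210),M))
from scipy.spatial.transform import Rotation as R
q=o["tool_rot"];Rt=R.from_quat([q[1],q[2],q[3],q[0]]).as_matrix();print("toolz",Rt[:,2],"y",Rt[:,1])
e=o["eef_pos"]
for k in(-.03,0,.014):print("tool z",k,e+Rt[:,2]*k,proj("wrist",e+Rt[:,2]*k,M).round(1))
for n,p in dict(top_c=(.529,-.139,.091),top_far=(.543,-.139,.091),top_near=(.515,-.139,.091),base=(.529,-.139,.05),base_far=(.543,-.139,.05),tl=(.543,-.129,.091),tr=(.543,-.149,.091)).items():print(n,proj("wrist",p,M).round(1))
g=cv2.cvtColor(im,cv2.COLOR_RGB2GRAY);print(cv2.resize(g[190:310,220:340],(40,40),interpolation=cv2.INTER_AREA).tolist())
E
```

```text
[ 0.53058594 -0.13912381  0.07664447] [-0.00227433  0.95441106 -0.00133908 -0.29848377] 319.98959509533336 (array([ 0.68833054, -0.13986031,  0.16460228]), array([-7.96488614e-01,  3.85256504e-04, -6.04675485e-01]))
toolz [-0.56974633  0.00514068 -0.82180454] y [-0.00391376 -0.99998607 -0.00354191]
tool z -0.03 [ 0.54767833 -0.13927803  0.1012986 ] [278.8 283.7]
tool z 0 [ 0.53058594 -0.13912381  0.07664447] [278.8 255.3]
tool z 0.014 [ 0.52260949 -0.13905184  0.0651392 ] [278.7 245. ]
top_c [278.5 280.4]
top_far [278.4 268.4]
top_near [278.5 291. ]
base [278.7 218.3]
base_far [278.6 204.1]
tl [258.4 268.4]
tr [298.3 268.5]
[[116, 117, 117, 116, 157, 170, 113, 114, 115, 117, 116, 117, 117, 140, 189, 118, 115, 115, 116, 115, 116, 115, 125, 198, 127, 117, 117, 116, 115, 116, 115, 117, 186, 143, 117, 116, 117, 117, 116, 114], [115, 117, 115, 116, 139, 182, 117, 115, 115, 116, 116, 116, 116, 134, 188, 121, 115, 118, 116, 117, 116, 116, 124, 193, 128, 118, 117, 115, 116, 115, 115, 120, 186, 128, 116, 117, 117, 116, 117, 116], [115, 116, 115, 115, 119, 133, 115, 115, 116, 114, 115, 116, 11
[... 6137 characters left out ...]
65, 166, 166, 166, 167, 137, 36, 12, 13, 11, 16, 12, 12, 24, 94, 185, 100, 46, 66, 182, 125, 36, 17, 10, 13, 14, 15, 13, 22, 112, 164, 165, 166, 165, 164, 166, 166, 166], [164, 165, 166, 165, 165, 167, 150, 48, 12, 12, 15, 13, 15, 14, 13, 15, 15, 114, 97, 44, 68, 141, 27, 11, 14, 16, 14, 15, 15, 15, 11, 29, 120, 165, 165, 164, 165, 164, 165, 166], [165, 166, 165, 166, 166, 167, 103, 15, 16, 17, 29, 37, 36, 31, 20, 12, 14, 43, 54, 46, 48, 49, 13, 13, 15, 26, 36, 36, 32, 19, 13, 12, 64, 161, 164, 165, 164, 165, 165, 166], [166, 166, 166, 167, 163, 131, 48, 12, 13, 12, 18, 35, 36, 24, 14, 13, 10, 16, 38, 44, 45, 20, 13, 14, 14, 18, 32, 34, 23, 16, 17, 16, 25, 110, 159, 166, 165, 166, 165, 154]]
```

drive_tool:
  commands:
    - {"hand":0.3,"translation":[0,0,0],"angular":[0,0,0]}
    - {"hand":0.6,"translation":[0,0,0],"angular":[0,0,0]}
    - {"hand":0.6,"translation":[-2,0,-3],"angular":[0,0,0]}
    - {"hand":0.6,"translation":[-4,0,-6],"angular":[0,0,0]}
    - {"hand":0.6,"translation":[-4,0,-6],"angular":[0,0,0]}

```text
t: 16.1
eef_pos: [0.526, -0.139, 0.0702]
tool_rot: [-0.002, 0.954, -0.001, -0.299]
contact_force: [0.2, 0.3, -0.4]
gripper_width: 0.604
grasp_force: 0.0
```

drive_tool:
  commands:
    - {"hand":0.6,"translation":[-2,0,-3],"angular":[0,0,0]}
    - {"hand":0.6,"translation":[-4,0,-6],"angular":[0,0,0]}
    - {"hand":0.6,"translation":[-4,0,-6],"angular":[0,0,0]}

```text
t: 16.48
eef_pos: [0.5222, -0.139, 0.0644]
tool_rot: [-0.002, 0.954, -0.001, -0.299]
contact_force: [0.2, 0.2, 0.4]
gripper_width: 0.602
grasp_force: 0.0
```

```bash
python3 - <<'E'
from h import *
o=bot.get_obs();M=model("wrist");im=bot.read_camera("wrist")
print(o["eef_pos"],o["contact_force"])
for n,p in dict(top_c=(.529,-.139,.091),top_far=(.543,-.139,.091),base_far=(.543,-.139,.05),base=(.529,-.139,.05)).items():print(n,proj("wrist",p,M).round(1))
g=cv2.cvtColor(im,cv2.COLOR_RGB2GRAY);a=cv2.resize(g[180:320,200:360],(40,35),interpolation=cv2.INTER_AREA)//26
print("\n".join("".join(map(str,r)) for r in a))
E
```

```text
[ 0.52217572 -0.1390326   0.06437197] [0.17171076 0.22294018 0.42715277]
top_c [278.5 296.3]
top_far [278.4 284.4]
base_far [278.7 212.4]
base [278.8 227.1]
4444444444444444444444444444444444444444
4444444444444444444444554444444444444444
4444444444444444444444664444445444444454
5444444744444457444444664444447544444574
7444444654444457444444664444447444444564
7444444664444447444444654444457444444654
5444444454444445444444654444445444444544
4444444444444444444444554444444444444444
4444444444444444444444444444444444444444
4444444444444444433333444444444444444444
4444444444444443000000014444444444444434
1111111111111110000000000011001110110000
0101010011010100000000000110010100010000
2222222222222220000000002222222222222222
4444444444444440000000003444444444444444
4444444444444440000000002444444444444444
4444444444444440000000002444444444444444
4444444444444440000000002444444444444444
4444444222224430000000002444444322224444
7766666322226750000000003777777322225777
8842206533336850000000003888887331122788
8722105633335850000000003888886330022588
3322102533333530000000002555553330022233
1222002433332420000000001444443330012210
1221002643333630000000001566663330002220
2220002664444630010100101666664430001221
2220002666666640111211112555554430001222
2210002666666640113741112555554430000222
2200002666666651113841103555555650000122
2100003666666661112841105777777760000022
6300004666666663112841116666666661000166
7410005666666666544864456666666662000275
4310016666666666665676666666666664000242
0110036666666666665566666666666665000100
0110046666666666665566666666666666100100
```

drive_tool:
  commands:
    - {"hand":0.6,"translation":[-1,0,-4],"angular":[0,0,0]}
    - {"hand":0.6,"translation":[-2,0,-8],"angular":[0,0,0]}
    - {"hand":0.35,"translation":[-2,0,-8],"angular":[0,0,0]}
    - {"hand":0.2,"translation":[-2,0,-8],"angular":[0,0,0]}
    - {"hand":0.1,"translation":[-2,0,-8],"angular":[0,0,0]}
    - {"hand":0.1,"translation":[-2,0,-8],"angular":[0,0,0]}

```text
t: 17.27
eef_pos: [0.5206, -0.1391, 0.0566]
tool_rot: [-0.002, 0.954, -0.001, -0.298]
contact_force: [-0.7, -0.0, -0.7]
gripper_width: 0.231
grasp_force: 23.2
```

drive_tool:
  commands:
    - {"hand":0.1,"translation":[0,-6,0],"angular":[0,0,0]}
    - {"hand":0.1,"translation":[0,-13,0],"angular":[0,0,0]}
    - {"hand":0.1,"translation":[0,-20,0],"angular":[0,0,0]}
    - {"hand":0.1,"translation":[0,-27,0],"angular":[0,0,0]}
    - {"hand":0.1,"translation":[0,-32,0],"angular":[0,0,0]}
    - {"hand":0.1,"translation":[0,-35,0],"angular":[0,0,0]}
    - {"hand":0.1,"translation":[0,-35,0],"angular":[0,0,0]}

```text
t: 18.15
eef_pos: [0.5207, -0.1748, 0.0566]
tool_rot: [-0.002, 0.954, -0.002, -0.298]
contact_force: [1.2, -1.6, 0.2]
gripper_width: 0.228
grasp_force: 23.3
```

```bash
cat > chk.py <<'E'
from h import *
o=bot.get_obs();print(o["eef_pos"],o["contact_force"])
im=bot.read_camera("scene");s2=bot.read_camera("side")
grn=lambda h,s,v:(h>45)&(h<80)&(s>100)&(v>40)
blk=lambda h,s,v:(v<45)
def line(c,im,box):
    # white line on fader top: brightest small blob in box
    x0,y0,x1,y1=box;g=cv2.cvtColor(im,cv2.COLOR_RGB2GRAY)[y0:y1,x0:x1]
    print(c,box);print("\n".join("".join("%4d"%v for v in r) for r in g))
p=(.529,o["eef_pos"][1],.091)
for c,i,b in(("scene",im,(180,255,225,290)),("side",s2,(325,185,375,220))):
    u=proj(c,p).round().astype(int);print(c,"pred",u)
    try:print("green",blob(i,b,grn))
    except Exception as e:print(e)
    line(c,i,(u[0]-11,u[1]-9,u[0]+12,u[1]+9))
E
python3 chk.py
```

```text
[ 0.52067265 -0.17481268  0.05664242] [ 1.23453498 -1.64020083  0.22922349]
scene pred [204 265]
attempt to get argmax of an empty sequence
scene (np.int64(193), np.int64(256), np.int64(216), np.int64(274))
 120 121 123 123 122 118 109  86  62  42  26  18  15  17   9  13  17  17  22  22  12   8   1
 115 122 125 123 118 110  95  64  43  20  13  17  14  10  16   5  10  11   8   4   7  17   1
 103 115 121 119 114  99  69  43  27  24  22  14  12  14  20   2  11  10   7  12  14  12  16
  93 101 109 113 104  83  56  36  36  38  30  26   9   3  19   7  16   2  10   9  10  18  16
  85  90  98  99  95  74  53  47  48  43  42  35  24  23   6  10   8   5  18  18  16  13  16
  87  87  86  88  87  70  57  61  57  55  48  45  28  14  15  15  12  16   4  13  15  10  13
  81  81  86  85  79  73  72  67  69  64  53  42  36   7  10  15  13   5  19   6  11   3  10
  73  76  81  78  72  70  72  69  69  64  51  38  30  24  14  16  17  13   8   9   3   2   9
  67  74  74  73  70  74  69  67  67  61  48  32  21  18  12   1  16   3   4   3  12  12  12
  65  73  72  71  70  68  68  67  64  50  39  22  16  23
[... 1898 characters left out ...]
8  79 100 111 137 128  52  30  32  34  63  90  97
  21  22  23  31  43  59  89  90  47  25  26  30  38  72 102  95  39  23  26  52  79  95  96
  24  23  20  30  37  46  74  91  76  19  27  24  24  30  26  22  20  25  39  69  92  94  96
  21  24  26  23  37  33  58  86  88  45  18  23  20  23  16  17  16  33  68  93  96  96  99
  44  20  28  24  33  29  45  72  88  80  40  17  20  15  16  10  29  63  89  94  99  98  97
  71  25  30  27  23  23  35  54  82  83  42  14  11  12  15  21  59  90  99  99  99  99  99
 112  71  26  30  18  32  38  58  71  66  31  19  19  23  21  29  70  98  98  97  96  99  98
 113 103  73  54  53  62  59  62  56  48  24  17  12  14  16  18  71  97  96  99  98  95  98
```

```bash
python3 - <<'E'
from h import *
o=bot.get_obs();M=model("wrist");im=bot.read_camera("wrist")
grn=lambda h,s,v:(h>45)&(h<80)&(s>100)&(v>40)
blu=lambda h,s,v:(h>105)&(h<125)&(s>120)&(v>50)
for f,n in((grn,"g"),(blu,"b")):
  try:
    u,k=blob(im,(150,200,400,420),f);print(n,u,k,onz("wrist",u,.055,M).round(4))
  except Exception as e:print(n,e)
  h=cv2.cvtColor(im,cv2.COLOR_RGB2HSV).astype(int)
  m=f(h[...,0],h[...,1],h[...,2]);r,c=np.nonzero(m[200:330,200:360]);print(r.min()+200,r.max()+200,c.min()+200,c.max()+200) if len(r) else 0
print(proj("wrist",(.485,-.1741,.055),M),proj("wrist",(.529,o["eef_pos"][1],.091),M))
g=cv2.cvtColor(im,cv2.COLOR_RGB2GRAY)
for r in range(210,350,8):print(r,"".join("%4d"%v for v in g[r,236:324:2]))
E
```

```text
g attempt to get argmax of an empty sequence
b [183.70154374 276.75643225] 583 [ 0.4898 -0.1139  0.055 ]
[277.87941225 280.11525201] [278.62750121 310.75992484]
210  125 122 123 127 119 142 213 173 122 119 125 127 123 125 123 125 119 121 120 123 122 185 219 140 123 118 125 122 125 126 122 119 121 120 120 122 126 209 197 120 121 120 120 121
218  126 122 127 130 121 123 123 121 121 125 123 123 121 122 122 124 124 125 121 123 124 121 122 128 124 122 124 125 126 125 121 123 124 125 122 126 124 122 125 118 119 119 122 118
226  120 126 126 131 129 127 123 125 124 125 124 122 120 123 124 122 123 119 122 128 128 123 127 127 122 125 122 123 120 121 123 126 120 120 121 122 118 117 126 121 125 120 124 120
234   38  34  35  34  36  36  44  36  36  28  33  37  30   9   8  23  17  15  18  18  10  18  24  18  19  13  21  12  14  16  13  23  34  23  35  27  28  28  28  27  29  32  15  27
242   21  22  31  28  29  24  24  27  25  27  27  22  14  13  14  16  21  14  11  14  27  20  21  11  30  24  19  15  18  22  13  16  22  19  30  21  21  26  25  27  23  28  28  20
250  125 128 121 126 127 121 125 1
[... 1618 characters left out ...]
6  26  24  47  52  28 113 181 180 180 175 177 179 181 176 181 206 220 214 191 177 178 174 175 174 177 178 176 157  28  34  50  24   4  16  17  13  22  20  11
330   22   6  21  15  13  21  13  40  42  51 160 180 176 178 179 174 176 176 175 176 173 176 174 178 171 174 178 177 177 176 173 175 175  93  41  46  26  10  17  10   3  15   0  18
338   22  16  14   9  24  24  37  96  48  79 164 182 180 177 180 183 180 183 177 181 182 179 182 183 180 182 182 183 185 181 183 181 187 146  44  71  71  23   4  14  10   6   9  15
346   28   9   9  24  21  18 106 174 162 126 129 169 183 186 183 183 184 187 185 183 184 188 185 183 188 182 183 183 183 183 183 181 184 180 183 187 158  41   0  10   3  29  15   3
```

The fader's white line (col 279) is at the tool's y (-0.175), within about 0.5 mm of the green mark. Release and back out.

drive_tool:
  commands:
    - {"hand":0.35,"translation":[0,0,0],"angular":[0,0,0]}
    - {"hand":0.6,"translation":[0,0,0],"angular":[0,0,0]}
    - {"hand":0.6,"translation":[0,0,0],"angular":[0,0,0]}
    - {"hand":0.6,"translation":[10,0,14],"angular":[0,0,0]}
    - {"hand":0.6,"translation":[30,0,43],"angular":[0,0,0]}
    - {"hand":0.3,"translation":[45,0,65],"angular":[0,0,0]}
    - {"hand":0,"translation":[45,-40,65],"angular":[0,0,0]}
    - {"hand":0,"translation":[45,-85,65],"angular":[0,0,0]}
    - {"hand":0,"translation":[42,-120,65],"angular":[0,0,0]}
    - {"hand":0,"translation":[38,-134.5,60],"angular":[0,0,0]}
    - {"hand":0,"translation":[38,-134.5,60],"angular":[0,0,0]}

```text
t: 19.68
eef_pos: [0.5581, -0.3087, 0.1164]
tool_rot: [-0.003, 0.954, -0.002, -0.299]
contact_force: [0.1, 0.2, 0.4]
gripper_width: 0.003
grasp_force: 0.0
```

```bash
python3 - <<'E'
from h import *
o=bot.get_obs();M=model("wrist");im=bot.read_camera("wrist");print(o["eef_pos"],o["contact_force"])
grn=lambda h,s,v:(h>45)&(h<80)&(s>100)&(v>40)
red=lambda h,s,v:((h<8)|(h>172))&(s>150)&(v>60)
for f,n,z in((grn,"g",.055),(red,"r",.069)):
  try:
    u,k=blob(im,(0,100,560,420),f);print(n,u,k,onz("wrist",u,z,M).round(4))
  except Exception as e:print(n,e)
u=proj("wrist",(.529,-.1748,.091),M);print(u);x,y=u.round().astype(int)
g=cv2.cvtColor(im,cv2.COLOR_RGB2GRAY)
for r in range(y-24,y+18,4):print(r,x-24,"".join("%4d"%v for v in g[r,max(x-24,0):x+25:2]))
E
```

```text
[ 0.55810683 -0.30870887  0.11641815] [0.06408732 0.20720655 0.39360515]
g [123.87150838 232.91340782] 358 [ 0.4865 -0.1756  0.055 ]
r [281.46622265 213.14557564] 1051 [ 0.5338 -0.3104  0.069 ]
[ 82.68977867 243.1505836 ]
219 59  109 110 109 106  47  15  18  12   7  12   1   5  10  14  17  24   5   6   2  10  13   0  13   7  12
223 59  186 183 174  72  19  23  13   7  16  21  22   0  21  19  12  21   8  16   6  14   0   1   4  12  11
227 59  189 192  89  15  11  11  17  19   3  29   5   5   4   7  18  19  14   4  11  19   9   7  11  15  13
231 59   39  46  16  21  17   9  12  20  21  25  15  26   9  20  14   4  16   1  15  11   9   0  12   2   4
235 59   66  38  26  20  20  70 156 166 106  30  18  26  16  23  19  26  25  13  13   5   8   1   6   3  10
239 59   73  74  62  30  20  23  28 112 195 181  98  30  23  28  20  23   6  18  25   6   2  10  13  21  17
243 59   76  75  71  72  68  38  36  21  42 135 200 182  95  29  16  23   7  24   5  11  13  16  11   8  97
247 59  151 153 150 152 151 154 152 137  77  24  41 139 200 180  84  23  32  26  18  17  19  13  18  74 152
251 59  151 155 153 153 156 150 150 154 154 145 121  79  60 151 201 175  73  46  52  51  52  82 112 153 154
255 59  152 154 152 150 154 151 156 154 155 154 154 155 153 152 153 167 164 148 156 153 152 155 157 154 151
259 59  150 154 154 154 156 152 150 156 150 158 150 150 153 152 153 151 153 153 153 153 156 154 153 153 151
```

```bash
python3 - <<'E'
from h import *
M=model("wrist");im=bot.read_camera("wrist")
for u in((72.3,235),(80,243),(87,251)):print("line",onz("wrist",u,.091,M).round(4))
h=cv2.cvtColor(im,cv2.COLOR_RGB2HSV).astype(int);m=(h[...,0]>45)&(h[...,0]<80)&(h[...,1]>80)&(h[...,2]>35)
r,c=np.nonzero(m[215:260,100:150]);
for k in range(r.min(),r.max()+1,3):
    cc=c[r==k]+100;print(k+215,cc.min(),cc.max(),onz("wrist",(cc.min()-.5,k+215),.055,M)[:2].round(4),onz("wrist",(cc.max()+.5,k+215),.055,M)[:2].round(4))
E
```

```text
line [ 0.5396 -0.1714  0.091 ]
line [ 0.5295 -0.1714  0.091 ]
line [ 0.5187 -0.171   0.091 ]
219 122 124 [ 0.5074 -0.1802] [ 0.5074 -0.1826]
222 117 126 [ 0.5032 -0.1744] [ 0.5032 -0.1826]
225 116 127 [ 0.4988 -0.1718] [ 0.4989 -0.1818]
228 115 129 [ 0.4944 -0.1691] [ 0.4944 -0.1818]
231 116 131 [ 0.4898 -0.1681] [ 0.4899 -0.1818]
234 118 133 [ 0.4851 -0.1679] [ 0.4852 -0.1818]
237 120 136 [ 0.4803 -0.1677] [ 0.4804 -0.1826]
240 122 138 [ 0.4754 -0.1675] [ 0.4755 -0.1826]
243 125 139 [ 0.4703 -0.1682] [ 0.4704 -0.1818]
```

```bash
python3 - <<'E'
from h import *
for c,i0 in(("scene",None),("side",None)):
    im=bot.read_camera(c);g=cv2.cvtColor(im,cv2.COLOR_RGB2GRAY)
    cv2.imwrite(f"pics/r_{c}.png",im[:,:,::-1])
    u=proj(c,(.529,-.1748,.091)).round().astype(int);print(c,u)
    print("\n".join("".join("%4d"%v for v in r) for r in g[u[1]-8:u[1]+8,u[0]-10:u[0]+12]))
E
```

```text
scene [204 265]
  50  44  45  41  42  31  27  28  28  32  31  37  33  31  29  27  33  43  80 113 135 142
  43  37  35  40  33  32  26  18  22  25  33  32  34  26  28  21  24  40  65  96 124 140
  39  36  35  34  34  30  25  13  17  22  23  31  34  37  32  29  26  33  46  81 115 139
  31  37  34  35  32  29  25  19  25  25  27  32  39  52  56  51  51  50  60  87 119 130
  32  29  31  25  20  22  15  28  53  59  53  38  50  69  81  90  91  85  83  99 119 121
  32  31  30  25  24  12  21  45  77  92  84  62  57  63  94 113 118 112 102 103 108 104
  37  27  31  28  23  21  23  44  77 100 104  90  60  55  79 105 118 114 103  97  96  92
  32  35  41  41  32  18  21  27  62  88 105 104  86  64  58  74  93  94  89  88  87  87
  37  39  43  40  31  20  22  23  38  61  87 102 106  90  70  52  53  67  81  85  88  88
  36  42  43  41  27  16  15  16  24  36  55  78 101 102  81  47  37  48  71  81  87  83
  41  53  46  38  26   7  20  17  13  25  37  54  74  84  68  40  24  39  65  81  88  89
  54  56  57  46  28   6   0  12  13   7  24  34  46  51  45  27  16  32  61  79  88  87
  56  59  60  55
[... 1078 characters left out ...]
3 103  80  39  39  60  91 112 120 125 102  56  46  54  44  29  24  31  65  91
  94  99 101  91  53  22  24  33  39  49  77  97 108 132 126  55  25  27  32  58  89  93
  96  97  95  79  37  19  13  23  27  30  30  39  67 101  94  34  22  32  52  80  96  95
 103 106  96  81  25  16  10  21  16  28  29  15  20  24  28  21  28  40  71  91  97  96
 107 119 121  89  22  18  17  10  25  10  16  22  27  20  24  14  32  69  89  94  96  95
  97 107 106  83  14  19  10  12  23  10  24  18  23  19  21  28  61  88  95  97  96  98
  97  96  93  65  20  11  10  10  24  18  17  14  28  12  19  56  91  98  97  99  99  98
 106  96  93  63  20  11  18  15  16  18  10  21  22  19  19  70  98  97  95  97  95  94
```

drive_tool:
  commands:
    - {"hand":0,"translation":[25,20,36],"angular":[0,0,0]}
    - {"hand":0,"translation":[50,50,72],"angular":[0,0,0]}
    - {"hand":0,"translation":[62,85,110],"angular":[0,-0.15,0]}
    - {"hand":0,"translation":[62,120,134],"angular":[0,-0.3,0]}
    - {"hand":0,"translation":[62,134,134],"angular":[0,-0.45,0]}
    - {"hand":0,"translation":[62,134,134],"angular":[0,-0.6,0]}
    - {"hand":0,"translation":[62,134,134],"angular":[0,-0.608,0]}
    - {"hand":0,"translation":[62,134,134],"angular":[0,-0.608,0]}

```text
t: 20.88
eef_pos: [0.6211, -0.1735, 0.2512]
tool_rot: [-0.003, 1.0, 0.0, 0.001]
contact_force: [0.6, -0.3, -0.0]
gripper_width: -0.0
grasp_force: 0.0
```

```bash
python3 - <<'E'
from h import *
o=bot.get_obs();M=model("wrist");im=bot.read_camera("wrist");print(o["eef_pos"],o["tool_rot"])
h=cv2.cvtColor(im,cv2.COLOR_RGB2HSV).astype(int)
grn=lambda h,s,v:(h>45)&(h<80)&(s>80)&(v>40)
u=proj("wrist",(.485,-.1745,.055),M);x,y=u.round().astype(int);print(u)
u2,k=blob(im,(x-20,y-25,x+20,y+25),grn);print("g",u2,k,onz("wrist",u2,.055,M).round(4))
v=proj("wrist",(.529,-.1745,.091),M);print(v);x,y=v.round().astype(int)
g=cv2.cvtColor(im,cv2.COLOR_RGB2GRAY)
for r in range(y-22,y+24,3):print(r,x-14,"".join("%4d"%v for v in g[r,x-14:x+15]))
E
```

```text
[ 0.62106594 -0.17347542  0.25115022] [-2.87324676e-03  9.99995639e-01  1.66797272e-04  6.62409677e-04]
[280.29500724 284.36291663]Traceback (most recent call last):
  File "<stdin>", line 6, in <module>
  File "h.py", line 18, in blob
    i=1+np.argmax(s[1:,4]);return c[i]+[x0,y0],s[i,4]
        ~~~~~~~~~^^^^^^^^^
    return _wrapfunc(a, 'argmax', axis=axis, out=out, **kwds)
    return bound(*args, **kwds)
ValueError: attempt to get argmax of an empty sequence
```

drive_tool:
  commands:
    - {"hand":1,"translation":[0,0,0],"angular":[0,0,0]}
    - {"hand":1,"translation":[0,0,0],"angular":[0,0,0]}
    - {"hand":1,"translation":[0,0,0],"angular":[0,0,0]}

```text
t: 21.3
eef_pos: [0.6208, -0.1746, 0.2502]
tool_rot: [-0.003, 1.0, -0.001, 0.0]
contact_force: [0.3, 0.5, -0.3]
gripper_width: 0.637
grasp_force: 0.0
```

```bash
python3 - <<'E'
from h import *
o=bot.get_obs();M=model("wrist");im=bot.read_camera("wrist");print(o["eef_pos"],o["gripper_width"])
v=proj("wrist",(.529,-.1745,.091),M);print(v);x,y=v.round().astype(int)
g=cv2.cvtColor(im,cv2.COLOR_RGB2GRAY)
for r in range(y-18,y+24,3):print(r,x-14,"".join("%4d"%v for v in g[r,x-14:x+15]))
h=cv2.cvtColor(im,cv2.COLOR_RGB2HSV).astype(int)
grn=lambda h,s,v:(h>45)&(h<80)&(s>80)&(v>40)
u=proj("wrist",(.485,-.1745,.055),M);x,y=u.round().astype(int);print(u)
u2,k=blob(im,(x-20,y-25,x+20,y+25),grn);print("g",u2,k,onz("wrist",u2,.055,M).round(4))
E
```

```text
[ 0.62077784 -0.17458743  0.25017097] 0.6373709471819688
[279.37055696 266.98502006]
249 265   17  19  20  21  18  17  13   0   9   1   3  21   4   5  11   2  13   4   7   0  19   0  12  16  15  22  13  24  12
252 265   25  20   5  19   8  17   4   8   3   6  18  14   7   0   7   7  15   6   4   0   0   0  13  15  15   8  22  16   7
255 265   53  54  50  53  54  46  27  12   7   7   6  17   4  21  23  21   0  14  16  20  21   4  10  36  49  58  50  58  64
258 265   87  88  90  91  85  76  41  18  17  16  20   9  52 106 151 151  92  43  17  11  17  20  24  51  80  92  90  85  90
261 265   94  86  88  88  89  78  49  11   3  20  19  26  53 106 155 156 102  36  20  15  21  19  27  48  80  90  89  81  85
264 265   86  88  85  90  85  81  45  21  14  14  29  16  49 109 159 156 104  41  22  14  18  18  14  53  85  88  86  87  86
267 265   89  84  86  91  86  79  50  23  23  17  18  10  56 113 162 155 105  42  19  18  25  16  20  57  79  87  83  88  86
270 265   88  85  89  89  89  81  49  22  18  24  27  21  53 110 156 162 114  57  11  18  13  17  29  51  79  91  85  84  87
273 265   90  86  89  90  84  76  56  28  16  12  15  18  55 114 157 158 114  58  23  18  11  15  27  64  84  84  89  88  83
276 265  174 170 175 175 172 171 157 130  95  74  56  30  60 116 161 161 114  60  41  55  80  98 133 168 175 175 172 174 173
279 265  170 171 175 172 174 171 170 170 174 153 119  74  73  75  85  86  74  81 104 138 167 173 174 170 176 171 173 174 175
282 265  172 171 175 175 171 174 173 173 171 156 115  78  68  68  71  69  72  81 102 136 166 174 170 174 172 171 173 172 171
285 265  158 160 161 163 157 160 159 157 160 141 111  74  74  72  71  71  73  71  95 128 155 160 160 161 162 160 159 157 158
288 265   87  85  89  85  88  84  87  87  77  88  83  76  79  70  72  68  71  70  77  78  87  89  85  87  88  89  86  84  87
[279.44410239 284.48071154]
g [279.47428571 287.15428571] 175 [ 0.4811 -0.1745  0.055 ]
```

The fader line (col 279.5) coincides with the green mark (col 279.3). Now to the button with closed fingers.

drive_tool:
  commands:
    - {"hand":0,"translation":[0,-50,0],"angular":[0,0.15,0]}
    - {"hand":0,"translation":[0,-100,0],"angular":[0,0.3,0]}
    - {"hand":0,"translation":[0,-134.5,-20],"angular":[0,0.45,0]}
    - {"hand":0,"translation":[-5,-134.5,-50],"angular":[0,0.608,0]}
    - {"hand":0,"translation":[-28,-134.5,-84],"angular":[0,0.608,0]}
    - {"hand":0,"translation":[-55,-134.5,-122],"angular":[0,0.608,0]}
    - {"hand":0,"translation":[-82,-134.5,-150],"angular":[0,0.608,0]}
    - {"hand":0,"translation":[-107,-134.5,-172],"angular":[0,0.608,0]}
    - {"hand":0,"translation":[-107,-134.5,-175],"angular":[0,0.608,0]}
    - {"hand":0,"translation":[-107,-134.5,-175],"angular":[0,0.608,0]}

```text
t: 22.6
eef_pos: [0.5147, -0.309, 0.0759]
tool_rot: [-0.002, 0.955, -0.001, -0.298]
contact_force: [1.2, -0.1, -0.5]
gripper_width: -0.004
grasp_force: 0.0
```

```bash
python3 - <<'E'
from h import *
o=bot.get_obs();M=model("wrist");im=bot.read_camera("wrist");print(o["eef_pos"],o["tool_rot"],o["contact_force"])
for p in((.529,-.3095,.072),(.529,-.3095,.05)):print(proj("wrist",p,M))
red=lambda h,s,v:((h<8)|(h>172))&(s>150)&(v>60)
h=cv2.cvtColor(im,cv2.COLOR_RGB2HSV).astype(int);m=red(h[...,0],h[...,1],h[...,2]);r,c=np.nonzero(m[150:330,200:360]);print("red",r.min()+150,r.max()+150,c.min()+200,c.max()+200)
a=cv2.resize(cv2.cvtColor(im,cv2.COLOR_RGB2GRAY)[200:320,220:340],(40,40),interpolation=3)//26
b=cv2.resize(m[200:320,220:340].astype(np.uint8)*100,(40,40),interpolation=3)>50
print("\n".join("".join("R" if k else str(v) for v,k in zip(x,y)) for x,y in zip(a,b)))
E
```

```text
[ 0.51473765 -0.30901168  0.0758979 ] [-0.00218128  0.9545787  -0.00106377 -0.29794902] [ 1.16814216 -0.09815191 -0.49448658]
[279.6518524  235.64758115]
[279.71160575 203.19142288]
red 204 246 255 307
4441101100001111011111101111000000111134
44411110000111111111R1111111010000111134
4442101001111111RRRRRRRRRR11111100110144
44431110011111RRRRRRRRRRRRR1111110111344
4444211001111RRRRRRRRRRRRRRR111110112444
444442101101RRRRRRRRRRRRRRRRR11110013444
444444201111RRRRRRRRRRRRRRRRR11111134444
444444421111RRRRRRRRRRRRRRRRR11112444444
444444442111RRRRRRRRRRRRRRRRR10124444444
444444444211RRRRRRRRRRRRRRRRR11134444444
444444444421RRRRRRRRRRRRRRRRR12444444444
444444444443RRRRRRRRRRRRRRRRR34444444444
4444444444444RRRRRRRRRRRRRRR444444444444
44444444444443RRRRRRRRRRRRRR444444444444
444444444444444RRRRRRRRRRR44444444444444
444444444444444444RRRRR44444444444444444
4444444444444444444444444444444444444444
4444444444444444444444444444444444444444
4444444444444443333333334444444444444444
6666666666666662221012225666666666666666
6666666666666652221012225666666666666666
6666666666666652221012224666666666666666
6666666666632222221012222222566666666666
6666666666200012221002222000156666666666
6666666665000012221012222000036666666666
6666666664000012221002222000026666666666
6666666663000012221002222000016666666666
6666666662011122221002222111015666666666
6666666661000022221002222000005666666666
6666666650000022221002222100004666666666
6666666640000022221002222100003666666666
6666666630000023331013332100002666666666
6666666620000013673127741000001666666666
6666666400000000263126300000000366666666
6666665100000000033124000000000046666666
6666663000111100001111000111100026666666
6666531000001000001110000001000002566665
5542100000000000001110000000000000123553
1000000000000000001110000000000000000010
0000000000000000001110000000000000000000
```

drive_tool:
  commands:
    - {"hand":0,"translation":[-5,0,-6],"angular":[0,0,0]}
    - {"hand":0,"translation":[-5,0,-12],"angular":[0,0,0]}
    - {"hand":0,"translation":[-5,0,-15],"angular":[0,0,0]}
    - {"hand":0,"translation":[-5,0,-15],"angular":[0,0,0]}

```text
t: 23.15
eef_pos: [0.5085, -0.3089, 0.0605]
tool_rot: [-0.002, 0.954, -0.001, -0.299]
contact_force: [-0.2, 0.1, 1.2]
gripper_width: 0.001
grasp_force: 0.8
```

drive_tool:
  commands:
    - {"hand":0,"translation":[0,0,-2],"angular":[0,0,0]}
    - {"hand":0,"translation":[0,0,-4],"angular":[0,0,0]}
    - {"hand":0,"translation":[0,0,-4],"angular":[0,0,0]}

```text
t: 23.52
eef_pos: [0.5085, -0.309, 0.0568]
tool_rot: [-0.002, 0.954, -0.001, -0.299]
contact_force: [-0.1, 0.8, 4.5]
gripper_width: -0.003
grasp_force: 1.9
```

drive_tool:
  commands:
    - {"hand":0,"translation":[0,0,-1.5],"angular":[0,0,0]}
    - {"hand":0,"translation":[0,0,-3],"angular":[0,0,0]}
    - {"hand":0,"translation":[0,0,-3],"angular":[0,0,0]}

```text
t: 23.9
eef_pos: [0.5085, -0.3091, 0.0548]
tool_rot: [-0.002, 0.954, -0.001, -0.299]
contact_force: [-1.3, 2.7, 11.3]
gripper_width: -0.001
grasp_force: 5.2
```

drive_tool:
  commands:
    - {"hand":0,"translation":[0,0,-0.8],"angular":[0,0,0]}
    - {"hand":0,"translation":[0,0,-0.8],"angular":[0,0,0]}
    - {"hand":0,"translation":[0,0,-0.8],"angular":[0,0,0]}

```text
t: 24.28
eef_pos: [0.5085, -0.309, 0.0547]
tool_rot: [-0.002, 0.954, -0.002, -0.299]
contact_force: [-1.0, 3.7, 14.6]
gripper_width: 0.0
grasp_force: 7.0
```

drive_tool:
  commands:
    - {"hand":0,"translation":[0,0,8],"angular":[0,0,0]}
    - {"hand":0,"translation":[0,0,22],"angular":[0,0,0]}
    - {"hand":0,"translation":[30,0,60],"angular":[0,0,0]}
    - {"hand":0,"translation":[57,20,85],"angular":[0,0,0]}
    - {"hand":0.3,"translation":[57,70,80],"angular":[0,0,0]}
    - {"hand":0.6,"translation":[57,115,70],"angular":[0,0,0]}
    - {"hand":0.6,"translation":[57,134.5,68],"angular":[0,0,0]}
    - {"hand":0.6,"translation":[57,134.5,68],"angular":[0,0,0]}
    - {"hand":0.6,"translation":[36,134.5,38],"angular":[0,0,0]}
    - {"hand":0.6,"translation":[20,134.5,15],"angular":[0,0,0]}
    - {"hand":0.6,"translation":[12,134.5,3.5],"angular":[0,0,0]}
    - {"hand":0.6,"translation":[12,134.5,3.5],"angular":[0,0,0]}

```text
t: 25.78
eef_pos: [0.5199, -0.1761, 0.0563]
tool_rot: [-0.002, 0.954, -0.002, -0.299]
contact_force: [0.7, -0.8, -0.1]
gripper_width: 0.599
grasp_force: 0.0
```

drive_tool:
  commands:
    - {"hand":0.35,"translation":[0,0,0],"angular":[0,0,0]}
    - {"hand":0.2,"translation":[0,0,0],"angular":[0,0,0]}
    - {"hand":0.1,"translation":[0,0,0],"angular":[0,0,0]}
    - {"hand":0.1,"translation":[0,0,0],"angular":[0,0,0]}

```text
t: 26.28
eef_pos: [0.5218, -0.1749, 0.0571]
tool_rot: [-0.002, 0.955, -0.001, -0.297]
contact_force: [3.7, -0.4, 6.0]
gripper_width: 0.227
grasp_force: 23.4
```

Gripped; slide to the off end.

drive_tool:
  commands:
    - {"hand":0.1,"translation":[0,-8,0],"angular":[0,0,0]}
    - {"hand":0.1,"translation":[0,-17,0],"angular":[0,0,0]}
    - {"hand":0.1,"translation":[0,-26,0],"angular":[0,0,0]}
    - {"hand":0.1,"translation":[0,-34,0],"angular":[0,0,0]}
    - {"hand":0.1,"translation":[0,-40,0],"angular":[0,0,0]}
    - {"hand":0.1,"translation":[0,-44,0],"angular":[0,0,0]}
    - {"hand":0.1,"translation":[0,-46,0],"angular":[0,0,0]}
    - {"hand":0.1,"translation":[0,-46,0],"angular":[0,0,0]}

```text
t: 27.28
eef_pos: [0.522, -0.2204, 0.0571]
tool_rot: [-0.002, 0.955, -0.001, -0.297]
contact_force: [3.9, 0.4, 6.3]
gripper_width: 0.226
grasp_force: 23.5
```

drive_tool:
  commands:
    - {"hand":0.1,"translation":[0,-1.5,0],"angular":[0,0,0]}
    - {"hand":0.1,"translation":[0,-3,0],"angular":[0,0,0]}
    - {"hand":0.1,"translation":[0,-3,0],"angular":[0,0,0]}

```text
t: 27.65
eef_pos: [0.5219, -0.2206, 0.0571]
tool_rot: [-0.004, 0.955, -0.0, -0.298]
contact_force: [3.3, 5.6, 8.0]
gripper_width: 0.229
grasp_force: 23.6
```

The end stop is reached (5.6 N). Let go and back away.

drive_tool:
  commands:
    - {"hand":0.35,"translation":[0,0,0],"angular":[0,0,0]}
    - {"hand":0.55,"translation":[0,0,0],"angular":[0,0,0]}
    - {"hand":0.55,"translation":[0,2,0],"angular":[0,0,0]}
    - {"hand":0.55,"translation":[10,2,14],"angular":[0,0,0]}
    - {"hand":0.55,"translation":[30,2,43],"angular":[0,0,0]}
    - {"hand":0.55,"translation":[60,2,86],"angular":[0,0,0]}
    - {"hand":0.55,"translation":[95,5,140],"angular":[0,0,0]}
    - {"hand":0.55,"translation":[100,15,190],"angular":[0,-0.15,0]}
    - {"hand":0.55,"translation":[100,15,190],"angular":[0,-0.15,0]}

```text
t: 28.78
eef_pos: [0.6233, -0.21, 0.2541]
tool_rot: [-0.001, 0.976, -0.002, -0.22]
contact_force: [-0.3, 0.1, 0.9]
gripper_width: 0.552
grasp_force: 0.0
```

```bash
python3 - <<'E'
from h import *
o=bot.get_obs();print(o["t"],o["eef_pos"],o["contact_force"])
M=model("wrist");im=bot.read_camera("wrist");s=bot.read_camera("side");sc=bot.read_camera("scene")
g=cv2.cvtColor(im,cv2.COLOR_RGB2GRAY)
u=proj("wrist",(.529,-.2203,.091),M);x,y=u.round().astype(int);print(u)
for r in range(y-22,y+18,4):print(r,x-16,"".join("%4d"%v for v in g[r,x-16:x+17]))
for c,i in(("side",s),("scene",sc)):
    g0=cv2.imread(f"pics/{c}0.png")[:,:,::-1]
    print(c,[(n,np.round(bot.find_in(c,n)[0]["position"])) for n in("jar_green","jar_blue","pad","mug") if bot.find_in(c,n)])
grn=lambda h,s,v:(h>45)&(h<80)&(s>100)&(v>40)
u1,k=blob(s,(225,235,280,300),grn);u2,k=blob(sc,(315,195,355,235),grn);print(u1,u2,tri("side","scene",u1,u2))
E
```

```text
28.775 [ 0.62334241 -0.21003663  0.25413588] [-0.3136767   0.11248426  0.89824563]
[288.05345701 193.86345303]
172 272    9  29  17  20   6  21  12  27  13  13   0  12  10   1  24   2   5  11   6   3  21   2   4   6   1   9  18  45  77  84  91  88  89
176 272   71  76  69  73  74  74  68  55  26   0  10  17  12  26   5  17   4  19  15   8  10  20  11  20  41  59  71  75  86  98  92  92  89
180 272   92  91  95  90  98  97  87  69  35   9   2  20   4  14   0   7  14  10   2  18  15   7   1   6  44  68  89  94  92  91  89  91  90
184 272   93  94  95  92  92  97  89  68  44  17  19  14  20  20  21  34  43  39  27  22  18   4  12  13  31  59  82  94  91  94  96  88  96
188 272   92  89  99  94  95  94  88  70  35  13  23  22  12  29  68 127 171 166 108  47  17  14  19  10  31  60  85  92  87  92  96  98  95
192 272  122 122 121 122 119 123 116  92  43  14  22  17  17  31  78 138 172 160 100  34  18  23  10  19  50  93 109 103  93  93  94  94  92
196 272  182 179 180 180 180 178 169 139  75  25   2  19  22  37  91 145 175 157 102  36  24  18  21  27  87 138 156 126  99  85  96  91  90
200 272  181 183 183 181 180 184 182 165 124  71  38  24  21  35  91 144 170 154  96  32  18  28  41  96 146 174 169 119  95  89  95  93  93
204 272   89  92  93  87  97  95  92  96  91  89  98  93  91  93  93 101 110 109  98  99  95  91  92  92  92  92  90  88  92  94  88  95  95
208 272   90  94  93  90  92  93  92  92  89  96  94  91  87  88  89  92  86  96  89  92  92  91  92  90  93  90  87  93  89  91  85  89  90
side [('jar_green', array([254., 276.])), ('jar_blue', array([358., 166.])), ('pad', array([253., 296.])), ('mug', array([162., 277.]))]
scene [('jar_green', array([333., 218.])), ('pad', array([331., 241.])), ('mug', array([421., 236.]))]
[251.93890675 267.38263666] [332.8358209  211.13059701] (array([0.56564074, 0.14414945, 0.08150984]), np.float64(0.0007781246651156089))
```

```bash
python3 -c "
from station import bot
print(bot.hand_in())"
```

```text
the job is handed in; nothing more can be done
None
```

The job is handed in after about 29 s of robot time. The green-lid jar stands on the ring, the shutter was pressed fully down with the fader at the green mark, and the fader was then slid back to its off end and let go. The hand-in gave no verdict, so this is from my own measurements.

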